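# Level the pull-out weighing shelf with its foot knob

## Task

The pull-out weighing shelf in the low cabinet is out of level: pull its tray fully out by the aluminium post, then press the red levelling knob on it right down and turn it clockwise until the white bubble sits centred between the two black marks of the vial. Finish while still gripping the knob and holding it down with the bubble centred, so that I can tighten the lock nut; the tray stays out, and the bell, clay cup and spice jar are left alone.

Things in the scene. Friction and masses are not known exactly. Their poses are not given: they have to be found in the camera images.
- cabinet: Low grey cabinet, fixed to the counter, 170 (x) x 164 (y) x 92 mm high, with a pull-out weighing shelf (tray). Origin: centre of the underside. Its own -x end is the front (blue tray front), which looks to the robot's left (world +y, give or take 12 degrees). z up.
- tray (a joint): How far the tray is pulled out of the cabinet's front, along the cabinet's own -x: 0 shut, 0.130 m at the stop; it starts up to 20 mm ajar. It stays where it is left; it slides with about 2 N.
- pull (a point): Grip point of the tray's pull: an upright aluminium post, 20 mm diameter, 36 mm tall; the point is on its axis, 14 mm below its top, 60 mm above the counter. The axis stands 32 mm in front of the tray's blue front panel, joined to it by a web 8 mm thick. Pinch it from above across the cabinet's y. Moves with the tray.
- knob: Red knob on the tray's frame, 34 mm diameter, 30 mm tall; covered while the tray is shut. Origin: centre of its underside, 40 mm above the counter when pressed, 45 when up. Turns about the vertical with 0.04 N m and stays; it needs 0.45 to 1.35 rad clockwise. Room round it, tray out: 64 mm to the cabinet, 66 to the blue panel (78 high), 38 to a 25 mm high side wall, 73 to the vial.
- knob_top (a point): Centre of the knob's top face: 70 mm above the counter when pressed, 75 mm when up (then leaning 0.05 rad towards the cabinet). Moves with the tray and the press.
- frame (a joint): Tilt of the sprung frame that carries the knob and the weighing plate, hinged at its rear 98 mm from the knob (axis along the cabinet's y): 0.05 rad sprung up at the start, 0 when the knob is pressed down on its seat (5 mm at the knob). Pressing takes about 3 N at first and about 10 N at the seat; let go, it springs up again and the bubble runs off.
- bubble_mid (a point): Centre of the white bubble, 16 mm long, in the lime-green vial (80 mm long, along the cabinet's x, on the plate at its +y side, 52 mm above the counter). It starts at the vial end towards the front (cabinet -x), 26 mm off centre. With the knob pressed down, each radian clockwise brings it 18 mm towards the cabinet's +x. It moves slowly: wait 1.5 s before reading.
- vial_mid (a point): Middle of the vial, half way between its two thin black marks (22 mm clear between them); x of this frame runs along the vial, like the cabinet's x. The bubble is centred when bubble_mid coincides with it.
- bell: Bystander: cream counter bell with dark foot, 85 mm diameter, 58 mm high, loose. Origin: centre of the underside.
- cup: Bystander: small clay cup, 52 mm diameter, 53 mm high, loose. Origin: centre of the underside.
- spice_jar: Bystander: glass spice jar with a red cap, 41 mm diameter, 105 mm high, loose. Origin: centre of the underside.

How it is judged:
On the way, in this order (a step that is already met when the one before it is completed fails the run):
1. the tray is pulled out at least 105 mm (value of joint tray above 0.105 m), for 0.2 s.
2. the knob, gripped, is pressed down (frame below 0.02 rad) while the bubble is still off centre (value of joint frame below 0.02 rad and contact force between the fingers and knob above 3 N and x of bubble_mid in the frame of vial_mid below -0.004 m), for 0.1 s.
At the end, for the whole second after the job is handed in: The tray is out at least 105 mm; the fingers hold the knob (contact over 3 N) and keep it pressed down (frame within 0.02 rad, 2 mm, of its seat); the bubble's centre is within 3 mm of the vial's middle, all through the last second (value of joint tray above 0.105 m and value of joint frame below 0.02 rad and contact force between the fingers and knob above 3 N and x of bubble_mid in the frame of vial_mid between -0.003 and 0.003 m); the arm keeps its last pose, push and grip.
It fails at once if the counter bell is shifted more than 20 mm or tipped (distance of bell from where it was at the start of the episode above 0.02 m or angle between bell's own z axis and vertical above 0.4 rad).
It fails at once if the clay cup is shifted more than 20 mm or tipped (distance of cup from where it was at the start of the episode above 0.02 m or angle between cup's own z axis and vertical above 0.4 rad).
It fails at once if the spice jar is shifted more than 20 mm or tipped (distance of spice_jar from where it was at the start of the episode above 0.02 m or angle between spice_jar's own z axis and vertical above 0.4 rad).
It also fails if it takes over 48 s, if anything falls off the work surface, if the arm or the gripper's body presses on something with over 40 N, if the wrist force passes 120 N, or if a joint passes its speed limit or range.

## Robot

A 7-joint arm with a two-finger parallel gripper is mounted at the origin on a cart in front of the work surface, level with it; the furniture and walls round the work are solid. World frame = base frame: x ahead of the robot, y to its left, z up, the work surface at z = 0. Lengths are in m, angles in rad, forces in N, time in s.
With the tool pointing down it reaches from about 0.4 to 0.85 m from the base axis. Payload 6.9 kg.
Tool frame: the origin (TCP) lies midway between the tips of the shut fingers; the grasp point (between the pads) lies behind it (ctrl.pinch_z is the z of the grasp point in the tool frame, in m); z points along the fingers, y is the line along which they close (so a half turn about z gives the same grasp; the last joint's range is limited). The gripper opens to 85 mm and grips with 20 to 120 N. Pads are 22 mm wide; open, the fingers measure 114 mm over their backs; the gripper's body (76 mm by 85 mm) begins 54 mm behind the grasp point. The pads swing forward as they close: fully open they stand 13 mm farther back than shut.
Start: joints at [-1.044, 0.507, -0.238, 1.5, 0.126, 1.149, -0.155], TCP at [0.255, 0.57, 0.231] pointing down, gripper open.
Joint ranges: [-3.08, 3.08], [-0.24, 2.05], [-1.43, 1.35], [0, 2.5], [-1.52, 4.66], [0.17, 1.96], [-2.89, 2.89]. Speed limits (rad/s): [2.39, 2.39, 3.14, 3.14, 3.14, 3.14, 3.14].

## Interface

Orientations are given as a unit quaternion [w, x, y, z].
In Python, from station import ctrl, get_state, vision, ticket, models gives the robot as it stands. Calls block until the motion is done:
- ctrl.movep(position, orientation): joint-space move of the TCP to a pose.
- ctrl.movel(position, frame=None, max_speed=0.15): straight line of the TCP; frame=None keeps the orientation; max_speed is the mean speed in m/s.
- ctrl.set_joints(angles): joint-space move.
- ctrl.ungrasp() and ctrl.close_gripper(force=None): open the fingers fully, or close them until they stop; force is the grip in N (None keeps the last).
- ctrl.pause(seconds).
- ctrl.ik(position, orientation): joint angles nearest the present ones, or None.
- get_state(): the state.
- vision.grab_frame(name): name is "side" or "top"; returns (picture, depth): 400x640x3 uint8, blue, green, red; 400x640 float32, m along the optical axis (not along the pixel's ray), 0 where there is no reading.
- vision.camera_info(name): a dict with "mtx" (3x3 intrinsics, pixels), "R" (3x3) and "t" (3): a world point X has camera coordinates R X + t. Camera axes: x right, y down, z forward; pixel columns grow to the right and rows downward; lengths in m; the calibration is good to about 2 mm. A picture is of the moment at which its call begins. camera_info takes no time and is no camera call.
A pose or a line that the arm cannot do raises ctrl.Unreachable and nothing moves.
- ticket.close_job(): hands the job in; it is judged then, once.
Trained networks look in the newest picture that a camera, given by its name, has taken for a name from the list of things; names that differ only in an ending like _2 or _b are one class to them, and where a whole thing is asked for, a point or a joint stands for the part that bears it (a point fixed in the world has none). Each returns a list of dicts, best first, with "p" (0 to 1); they miss things now and then, are a little off and sometimes report something else, mostly with a low value. They report only what shows in the picture. A call takes as long as a camera call.
- models.recognise(camera, target): "point" ([column, row] in pixels, amid what is visible of it).
- models.masks_of(camera, target): "mask" (400x640 bool, what is visible of it) and "point" ([column, row] in pixels, amid what is visible of it).
The state is a dict: "time": time; "qpos": joint angles; "qd": joint speeds; "tau": joint torques, N m; "tcp_pos": TCP position; "eef_rot": TCP orientation; "contact_force": force on the tool from outside, world axes, zero at the start; "wrist_torque": the same for the moment, N m; "width": finger opening in m; "gripper_force": force on a finger pad.
Only numpy, scipy, OpenCV 4.12 (cv2) and the standard library are available. Lean on these libraries where they do the work, as an engineer would, in place of code of your own. Each camera call takes 0.05 s, during which the arm holds its last target. There are 200 camera calls.

## Working session

There is one attempt and no reset: what is moved stays moved. The work goes in short steps, each a Python script; the robot and the scene stay as the last script left them, time stands still between calls to the robot, and variables do not carry over. Pictures are saved under pics/ and viewed, at most 10 in all, crops included, and the job is handed in when it is done.

```bash
ls; mkdir -p pics; cat > h.py <<'E'
import numpy as np, cv2
from station import ctrl, get_state, vision, ticket, models
def ray(cam,px):
    c=vision.camera_info(cam);R=np.array(c["R"]);t=np.array(c["t"])
    d=R.T@np.linalg.inv(c["mtx"])@np.array([px[0],px[1],1.]);return -R.T@t,d
def at_z(cam,px,z):
    o,d=ray(cam,px);return o+d*(z-o[2])/d[2]
def cloud(cam,depth):
    c=vision.camera_info(cam);R=np.array(c["R"]);t=np.array(c["t"])
    v,u=np.mgrid[:400,:640];p=np.stack([u,v,np.ones_like(u)],-1)@np.linalg.inv(c["mtx"]).T*depth[...,None]
    return (p-t)@R
def proj(cam,X):
    c=vision.camera_info(cam);p=np.array(c["mtx"])@(np.array(c["R"])@np.array(X)+np.array(c["t"]));return p[:2]/p[2]
def down(a): # tool z down, tool y along angle a in world xy
    from scipy.spatial.transform import Rotation as Ro
    y=np.array([np.cos(a),np.sin(a),0]);z=np.array([0,0,-1.]);x=np.cross(y,z)
    q=Ro.from_matrix(np.c_[x,y,z]).as_quat();return [q[3],q[0],q[1],q[2]]
E
python3 - <<'E'
from h import *
print(ctrl.pinch_z, get_state())
for c in("top","side"):
    im,d=vision.grab_frame(c);cv2.imwrite(f"pics/{c}0.png",im);P=cloud(c,d)
    o,_=ray(c,(320,200));print(c,o)
    for n in("cabinet","pull","bell","cup","spice_jar"):
        for r in models.masks_of(c,n)[:2]:
            m=r["mask"]&(d>0);q=P[m]
            print(n,round(r["p"],2),np.round(r["point"]),m.sum(),np.round(np.median(q,0),3) if m.any() else "",np.round(np.percentile(q,[2,98],axis=0),3).tolist() if m.any() else "")
            if n in("cabinet","pull"): np.save(f"{c}_{n}_{round(r['p'],2)}.npy",m)
    np.save(f"{c}_P0.npy",P)
E
```

```text
pics
-0.0187 {'time': 0.0, 'qpos': array([-1.04450087,  0.50834592, -0.23750953,  1.50112406,  0.12567865,
        1.14888875, -0.15477503]), 'qd': array([ 4.50776174e-05,  6.10193190e-04,  5.05071373e-04,  1.73447217e-03,
        1.14443419e-03, -3.99152010e-04, -9.49111732e-04]), 'tau': array([ 3.15062453e-04, -6.20606661e+01, -2.18703344e+00, -2.49646908e+01,
        1.25252159e-02,  1.20020934e-02, -2.38265778e-05]), 'tcp_pos': array([0.25517365, 0.56999282, 0.23042714]), 'eef_rot': array([-1.76925995e-04,  2.08839414e-01,  9.77949542e-01, -8.72407027e-04]), 'contact_force': array([ 0.30306899, -0.22269469,  0.30673079]), 'wrist_torque': array([ 0.01247946, -0.03218173,  0.00557513]), 'gripper_force': 0.0, 'width': 0.08518310293142776}
top [0.28254891 0.04511009 1.17477456]
cabinet 0.96 [384. 219.] 4570 [ 0.485 -0.142  0.091] [[0.401, -0.238, 0.002], [0.569, -0.036, 0.096]]
pull 0.91 [356. 215.] 567 [ 0.503 -0.057  0.046] [[0.429, -0.078, -0.0], [0.577, -0.013, 0.082]]
bell 0.53 [386. 219.] 4425 [ 0.485 -0.143  0.092] [[0.402, -0.239, 0.017], [0.568, -0.042, 0.096]]
cup 0.18 [353. 215.] 491 [ 0.501 -0.057  0.053] [[0.429, -0.077, 0.013], [0.568, -0.013, 0.081]]
spice_jar 0.41 [420. 152.] 107 [ 0.673 -0.243  0.105] [[0.647, -0.26, 0.021], [0.689, -0.225, 0.11]]
side [0.72618767 0.72812237 0.88679226]
cabinet 0.89 [328. 157.] 2657 [ 0.487 -0.111  0.091] [[0.413, -0.233, 0.022], [0.556, -0.017, 0.095]]
pull 0.97 [337. 181.] 887 [ 0.493 -0.049  0.049] [[0.428, -0.115, 0.013], [0.552, -0.008, 0.079]]
pull 0.39 [327. 160.] 2778 [ 0.487 -0.109  0.091] [[0.411, -0.235, 0.018], [0.557, -0.015, 0.095]]
bell 0.81 [400. 288.] 835 [0.425 0.338 0.035] [[0.386, 0.299, 0.004], [0.454, 0.365, 0.05]]
cup 0.96 [364. 298.] 468 [0.526 0.34  0.034] [[0.493, 0.302, -0.001], [0.553, 0.37, 0.054]]
```

```bash
python3 - <<'E'
from h import *
a=cv2.imread("pics/top0.png");b=cv2.imread("pics/side0.png")
cv2.imwrite("pics/v1.png",cv2.resize(a[100:320,200:500],None,fx=2.6,fy=2.6))
P=np.load("top_P0.npy");ok=(P[...,2]>.086)&(P[...,2]<.098)&(abs(P[...,0]-.485)<.14)&(abs(P[...,1]+.14)<.14)
q=P[ok][:,:2].astype(np.float32);r=cv2.minAreaRect(q);print("roof",r,len(q))
# post top
for c in("top","side"):
    P=np.load(f"{c}_P0.npy");ok=(abs(P[...,2]-.074)<.007)&(P[...,1]>-.04)&(P[...,1]<.13)&(abs(P[...,0]-.49)<.1)
    v,u=np.where(ok);print(c,len(v),np.median(P[ok],0) if len(v) else "",u.mean(),v.mean())
E
```

```text
roof ((0.4875468313694, -0.15522685647010803), (0.17395079135894775, 0.1691390722990036), 82.50463104248047) 3743
top 40 [ 0.50512096 -0.01836874  0.07314048] 341.75 214.025
side 47 [ 0.5057287  -0.01795465  0.07392287] 336.02127659574467 180.36170212765958
```

View pics/v1.png

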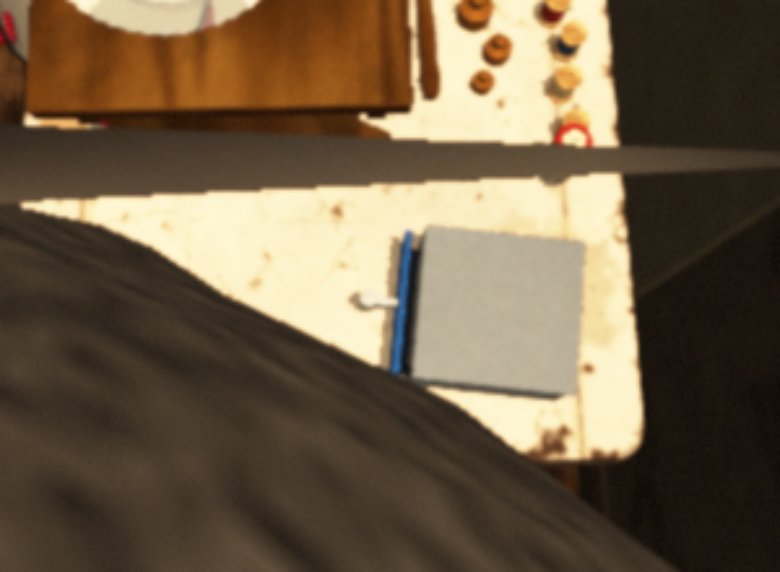

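View pics/side0.png

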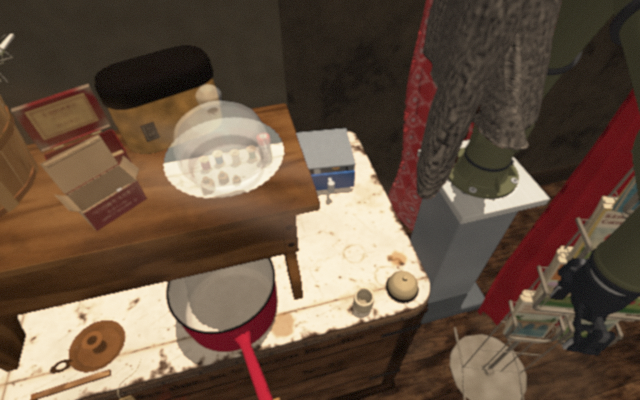

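Pictures: the top view shows the cabinet roof (full-frame ≈ px 385,219) with its blue front to the left and the post at about (342,214). A wooden bench lies beyond it, and a dark bar crosses at rows 150–170. In the side view, the post is at (332,185), the cup at (364,300) and the bell at (402,286). Next I'll check the heights of the bench and bar, and the IK for the moves.

```bash
python3 - <<'E'
from h import *
P=np.load("top_P0.npy")
for u,v in((250,130),(350,142),(300,163),(380,162),(420,161),(300,200),(280,250)): print(u,v,np.round(P[v,u],3))
P=np.load("side_P0.npy")
for u,v in((295,205),(310,190),(262,130)): print("s",u,v,np.round(P[v,u],3))
f=np.array([np.cos(np.radians(82.5)),np.sin(np.radians(82.5))]);p=np.array([.5055,-.018])
for n,xy in(("post",p),("out",p+.115*f),("knob",p+.115*f-.12*f)):
  for a in np.radians([-7.5,172.5,30,-70,-40,-100,60,110]):
    for z in (.041,.2):
      q=ctrl.ik([*xy,z],down(a));print(n,round(np.degrees(a)),z,None if q is None else np.round(q,2))
E
```

```text
250 130 [0.64  0.195 0.355]
350 142 [ 0.613 -0.025  0.343]
300 163 [0.283 0.045 1.175]
380 162 [0.283 0.045 1.175]
420 161 [0.283 0.045 1.175]
300 200 [ 0.565  0.103 -0.001]
280 250 [0.295 0.057 1.06 ]
s 295 205 [0.662 0.279 0.356]
s 310 190 [0.626 0.249 0.355]
s 262 130 [0.693 0.178 0.458]
post -7 0.041 [-0.13  0.58  0.18  2.04 -0.19  0.53  0.05]
post -7 0.2 [-0.23  0.36  0.3   1.86 -0.13  0.94  0.  ]
post 172 0.041 [ 0.34  0.62 -0.54  2.04  0.53  0.62  2.46]
post 172 0.2 [ 0.3   0.37 -0.43  1.85  0.19  0.96  2.79]
post 30 0.041 [-0.05  0.57  0.06  2.04 -0.07  0.53  0.58]
post 30 0.2 [-0.13  0.35  0.16  1.86 -0.07  0.93  0.59]
post -70 0.041 [-0.26  0.6   0.37  2.04 -0.39  0.56 -0.83]
post -70 0.2 [-0.36  0.39  0.49  1.86 -0.22  0.95 -0.99]
post -40 0.041 [-0.2   0.59  0.28  2.04 -0.3   0.54 -0.41]
post -40 0.2 [-0.3   0.38  0.41  1.86 -0.18  0.94 -0.51]
post -100 0.041 [-0.27  0.61  0.39  2.04 -0.41  0.56 -1.34]
post -100 0.2 [-0.43  0.4   0.59  1.86 -0.27  0.96 -1.46]
post 60 0.041 [ 0.03  0.57 -0.07  2.04  0.07  0.53  0.96]
post 60 0.2 [-0.05  0.35  0.05  1.86 -0.02  0.93  1.06]

[... 1247 characters left out ...]
 2.81]
knob 30 0.041 [-0.05  0.57  0.06  2.04 -0.07  0.53  0.59]
knob 30 0.2 [-0.12  0.35  0.17  1.86 -0.07  0.93  0.6 ]
knob -70 0.041 [-0.25  0.6   0.37  2.05 -0.39  0.56 -0.82]
knob -70 0.2 [-0.35  0.39  0.49  1.86 -0.22  0.95 -0.98]
knob -40 0.041 [-0.19  0.59  0.28  2.04 -0.3   0.54 -0.4 ]
knob -40 0.2 [-0.29  0.37  0.41  1.86 -0.18  0.94 -0.5 ]
knob -100 0.041 [-0.26  0.61  0.39  2.05 -0.41  0.56 -1.33]
knob -100 0.2 [-0.42  0.4   0.6   1.86 -0.27  0.96 -1.45]
knob 60 0.041 [ 0.04  0.57 -0.07  2.04  0.07  0.53  0.97]
knob 60 0.2 [-0.04  0.35  0.06  1.86 -0.02  0.93  1.07]
knob 110 0.041 [ 0.18  0.58 -0.27  2.04  0.28  0.56  1.63]
knob 110 0.2 [ 0.08  0.35 -0.12  1.86  0.05  0.94  1.86]
```

```bash
python3 - <<'E'
from h import *
f=np.array([np.cos(np.radians(82.5)),np.sin(np.radians(82.5))]);p=np.array([.5055,-.018])
ctrl.movep([*p,.16],down(np.radians(-7.5)))
ctrl.movel([*p,.041],max_speed=.08)
s=get_state();print(s["time"],s["tcp_pos"],s["contact_force"])
ctrl.close_gripper(40)
s=get_state();print(s["time"],s["width"],s["gripper_force"],s["contact_force"])
if .015<s["width"]<.026:
    for d in (.09,.105,.110,.115,.12,.125,.13):
        ctrl.movel([*(p+d*f),.041],max_speed=.08)
        s=get_state();F=s["contact_force"];print(d,round(s["time"],2),F.round(1),s["tcp_pos"].round(4))
        if np.hypot(*F[:2])>12: break
    print((s["tcp_pos"][:2]-p)@f)
    im,d=vision.grab_frame("side");cv2.imwrite("pics/side1.png",cv2.resize(im[110:260,220:420],None,fx=4,fy=4))
E
```

```text
4.5333 [ 0.50578766 -0.01801741  0.04140868] [-0.03732757  0.80978695 -0.13823027]
5.15 0.018639073602645245 39.353824853897095 [ 5.61313259 -1.4418918  -0.58299491]
0.09 6.42 [ 5.7  0.9 -0.4] [0.5191 0.0713 0.0414]
0.105 6.77 [ 5.8  2.  -0. ] [0.5211 0.0869 0.0414]
0.11 7.02 [ 5.4 -0.3 -0.5] [0.5217 0.0913 0.0414]
0.115 7.27 [ 5. -0.  0.] [0.5223 0.0962 0.0414]
0.12 7.52 [ 4.1 -3.3  1.3] [0.5228 0.0998 0.0414]
0.125 7.77 [  3.  -16.3   2.5] [0.5228 0.0998 0.0414]
0.11907977740200525
```

```bash
python3 - <<'E'
from h import *
s=get_state();t=s["tcp_pos"]
ctrl.movel([t[0],t[1]-.002,.041],max_speed=.05)
ctrl.ungrasp(); ctrl.movel([t[0],t[1],.14],max_speed=.12)
ctrl.movep([.40,.2,.22],down(np.radians(-7.5)))
for c in("top","side"):
    im,d=vision.grab_frame(c);P=cloud(c,d);np.save(f"{c}_P1.npy",P);cv2.imwrite(f"pics/{c}1.png",im)
    for n in("knob","bubble_mid","vial_mid","pull"):
        for r in models.masks_of(c,n)[:2]:
            m=r["mask"]&(d>0);q=P[m]
            print(c,n,round(r["p"],2),np.round(r["point"],1),m.sum(),np.round(np.median(q,0),3),np.round(np.percentile(q,[2,98],axis=0),3).tolist())
    for n in("knob_top","bubble_mid","vial_mid"):
        print(c,n,[(round(r["p"],2),np.round(r["point"],1)) for r in models.recognise(c,n)[:2]])
    # red pixels
    h=cv2.cvtColor(im,cv2.COLOR_BGR2HSV);m=((h[...,0]<8)|(h[...,0]>172))&(h[...,1]>140)&(abs(P[...,0]-.49)<.08)&(P[...,1]>-.12)&(P[...,1]<.08)&(P[...,2]>.02)&(P[...,2]<.1)
    mt=m&(P[...,2]>.07); print("red",m.sum(),mt.sum(),P[mt].mean(0) if mt.any() else 0, np.percentile(P[mt],[2,98],axis=0).round(3) if mt.any() else 0)
print(get_state()["time"])
a=cv2.imread("pics/top1.png")[180:250,290:400];b=cv2.imread("pics/side1.png")[110:220,270:380]
cv2.imwrite("pics/v2.png",np.vstack([cv2.resize(a,(471,300)),cv2.resize(b,(471,300))[:300]]))
E
```

```text
top knob 0.42 [335.7 226.6] 117 [ 0.476 -0.004  0.075] [[0.461, -0.02, 0.059], [0.491, 0.011, 0.08]]
top knob 0.15 [372.3 216.9] 5966 [ 0.496 -0.108  0.09 ] [[0.404, -0.235, 0.018], [0.572, 0.058, 0.096]]
top vial_mid 0.64 [346.3 202.9] 805 [ 0.543 -0.039  0.044] [[0.441, -0.074, 0.036], [0.572, 0.031, 0.073]]
top pull 0.78 [334.8 213.4] 2122 [ 0.515 -0.006  0.039] [[0.439, -0.071, 0.016], [0.574, 0.088, 0.079]]
top knob_top [(0.66, array([348.3, 202.6]))]
top bubble_mid []
top vial_mid [(0.63, array([345. , 200.3]))]
red 85 57 [ 0.47589329 -0.00591778  0.07434087] [[ 0.46  -0.021  0.071]
 [ 0.491  0.011  0.079]]
side knob 0.49 [338.6 185.2] 139 [0.483 0.004 0.073] [[0.465, -0.018, 0.05], [0.496, 0.013, 0.079]]
side vial_mid 0.76 [322.5 182.4] 407 [ 0.524 -0.056  0.04 ] [[0.438, -0.087, 0.031], [0.615, 0.231, 0.35]]
side pull 0.57 [339.7 196.3] 1912 [0.5   0.012 0.039] [[0.437, -0.101, 0.015], [0.584, 0.104, 0.079]]
side pull 0.48 [327.4 174.2] 4101 [ 0.493 -0.078  0.074] [[0.412, -0.233, 0.007], [0.581, 0.101, 0.095]]
side knob_top [(0.6, array([340.5, 185.2]))]
side bubble_mid []
side vial_mid [(0.88, array([320. , 182.3]))]
red 46 28 [0.48183865 0.00567002 0.07350497] [[ 0.465 -0.006  0.07 ]
 [ 0.495  0.012  0.077]]
11.3
```

View pics/v2.png

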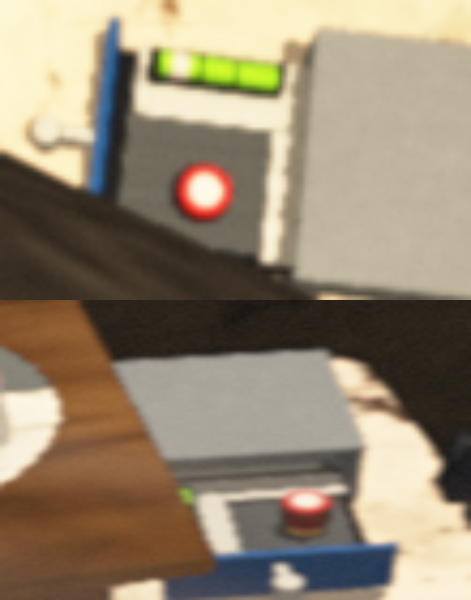

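In the top crop, the knob centre is at full-frame (338,224.6). The lime vial spans columns 325.5–356 near row 197, with the white bubble at about 332 and marks at about 337.5 and 345.5. The side camera can't see the vial because the bench hides it. A vertical tool would block the top camera, so I'll grip with the wrist leaning back and check IK and visibility.

```bash
cat >> h.py <<'E'
from scipy.spatial.transform import Rotation as Ro
F=np.array([np.cos(np.radians(82.5)),np.sin(np.radians(82.5)),0]); CX=-F; CY=np.array([F[1],-F[0],0])
def pose(g,az,tilt):
    """TCP position+quat for grasp point g, wrist leaning to azimuth az (deg) by tilt (deg)"""
    a,t=np.radians([az,tilt]);w=np.array([np.cos(a),np.sin(a),0])
    z=-np.cos(t)*np.array([0,0,1.])-np.sin(t)*w;y=np.cross([0,0,1.],w);x=np.cross(y,z)
    q=Ro.from_matrix(np.c_[x,y,z]).as_quat();return np.array(g)-ctrl.pinch_z*z,[q[3],q[0],q[1],q[2]]
def profile(im,c,n=161,half=.05,w=.004):
    """mean BGR along the vial (cabinet x), centred at c"""
    s=np.linspace(-half,half,n);acc=0
    for o in np.linspace(-w,w,5):
        uv=np.array([proj("top",c+x*CX+o*CY) for x in s],np.float32)
        acc=acc+cv2.remap(im,uv[:,0].reshape(1,-1),uv[:,1].reshape(1,-1),cv2.INTER_LINEAR)[0].astype(float)
    return s,acc/5
E
python3 - <<'E'
from h import *
im=cv2.imread("pics/top1.png");print("knob",at_z("top",(337.9,224.6),.075))
h=cv2.cvtColor(im,cv2.COLOR_BGR2HSV);m=((abs(h[...,0].astype(int)-40)<15)&(h[...,1]>120)&(h[...,2]>90)).astype(np.uint8)
n,l,st,ce=cv2.connectedComponentsWithStats(m[180:215,315:365]);print(st[1:],ce[1:])
c=at_z("top",(340.7,196.8),.055);print("vial",c)
s,p=profile(im,c)
for i in range(0,161,4): print(round(s[i]*1000,1),p[i].round().astype(int).tolist(),end="; ")
print()
ctr=np.array([.476,-.005,.066])
for tilt in(0,15,25):
  for az in(120,150,180,210,240,260):
    q=ctrl.ik(*pose(ctr,az,tilt));q2=ctrl.ik(*pose(ctr+[0,0,.09],az,tilt));print(tilt,az,None if q is None else q.round(2),None if q2 is None else q2.round(2))
E
```

```text
knob [ 0.47465335 -0.0060133   0.075     ]
[[ 12  12   3   6  18]
 [ 19  12  22  10 139]] [[13.         14.5       ]
 [29.54676259 16.63309353]]
vial [ 0.5593978  -0.01727598  0.055     ]
-50.0 [157, 188, 204]; -47.5 [105, 130, 142]; -45.0 [49, 75, 74]; -42.5 [26, 91, 68]; -40.0 [29, 160, 116]; -37.5 [45, 205, 160]; -35.0 [79, 219, 191]; -32.5 [130, 224, 217]; -30.0 [176, 227, 237]; -27.5 [199, 229, 243]; -25.0 [198, 230, 243]; -22.5 [177, 230, 237]; -20.0 [122, 228, 218]; -17.5 [70, 223, 191]; -15.0 [42, 211, 165]; -12.5 [34, 199, 148]; -10.0 [36, 204, 153]; -7.5 [38, 226, 176]; -5.0 [40, 233, 185]; -2.5 [40, 233, 187]; 0.0 [41, 234, 188]; 2.5 [40, 234, 188]; 5.0 [40, 233, 186]; 7.5 [39, 226, 177]; 10.0 [36, 212, 160]; 12.5 [35, 203, 151]; 15.0 [37, 226, 176]; 17.5 [40, 235, 188]; 20.0 [41, 238, 191]; 22.5 [41, 239, 192]; 25.0 [40, 238, 192]; 27.5 [39, 238, 191]; 30.0 [40, 238, 190]; 32.5 [40, 237, 190]; 35.0 [39, 234, 186]; 37.5 [37, 218, 165]; 40.0 [47, 168, 131]; 42.5 [84, 139, 133]; 45.0 [139, 170, 186]; 47.5 [172, 206, 224]; 50.0 [157, 190, 208]; 
0 120 [-0.52  0.65  0.75  2.12
[... 973 characters left out ...]
0.37  0.31  2.12 -0.6   0.67  0.14]
15 260 [ 0.12  0.55  0.04  2.14 -0.58  0.53  0.49] [-0.06  0.41  0.29  2.05 -0.55  0.78  0.44]
25 120 [-0.87  0.71  0.83  2.28 -0.44  0.21 -2.41] [-1.01  0.56  1.01  2.19 -0.16  0.45 -2.6 ]
25 150 [-0.36  0.52  0.15  2.44  2.08  0.26  1.89] [-1.02  0.53  1.15  2.34 -1.03  0.31 -1.17]
25 180 [ 0.11  0.5  -0.24  2.5   2.65  0.31  1.99] [-0.62  0.34  0.75  2.39 -1.4   0.26 -0.18]
25 210 [ 0.89  0.79 -1.22  2.42  1.73  0.54 -2.71] [ 0.16  0.3  -0.02  2.32 -1.01  0.31  0.04]
25 240 [ 0.52  0.57 -0.38  2.26 -0.82  0.29  0.47] [ 0.2   0.38  0.07  2.18 -0.81  0.64  0.42]
25 260 [ 0.36  0.59 -0.14  2.14 -0.72  0.57  0.71] [ 0.12  0.44  0.2   2.06 -0.72  0.85  0.67]
```

```bash
cat >> h.py <<'E'
VC=np.array([.5594,-.0173,.055])
def look(name=None):
    im,d=vision.grab_frame("top")
    if name: cv2.imwrite(f"pics/{name}.png",cv2.resize(im[170:250,290:400],None,fx=6,fy=6))
    s,p=profile(im,VC);return s,p
def bubble(s,p):
    k=(abs(s)<.04);w=np.clip(p[k,0]-60,0,None)*(p[k,1]>150);return (s[k]*w).sum()/max(w.sum(),1)*1000,w.max()
def st(*a):
    s=get_state();print(*a,round(s["time"],2),"F",s["contact_force"].round(1),"T",s["wrist_torque"].round(2),"w",round(s["width"],4),"gf",round(s["gripper_force"],1),"tcp",s["tcp_pos"].round(4));return s
E
python3 - <<'E'
from h import *
print(bubble(*profile(cv2.imread("pics/top1.png"),VC)))
g=np.array([.475,-.0055,.066]);az,t=300,15
p,q=pose(g+[0,0,.09],az,t);print(ctrl.ik(p,q))
ctrl.movep(p,q);st("above")
p,q=pose(g,az,t);print(ctrl.ik(p,q))
ctrl.movel(p,max_speed=.08);st("at")
ctrl.close_gripper(60);s=st("closed")
print(bubble(*look("v3")))
E
```

```text
(np.float64(-26.455181259830727), np.float64(140.6))
[-0.03750711  0.47648372  0.21622477  1.91016852 -0.36691923  0.96796617
  0.92749937]
above 12.61 F [ 0.4  0.3 -1.1] T [-0.25 -0.14 -0.03] w 0.0852 gf 0.0 tcp [ 4.726e-01 -4.000e-04  1.381e-01]
[-5.79804888e-04  6.07720071e-01  1.67468855e-01  1.99565593e+00
 -4.41971418e-01  7.62127301e-01  1.02375074e+00]
at 13.88 F [ 1.3 -0.3  0.6] T [-0.23 -0.12 -0.01] w 0.0853 gf 0.0 tcp [ 0.4729 -0.0014  0.0483]
closed 14.41 F [ 5.7 -0.3  2.8] T [ 0.01 -1.54 -0.28] w 0.0323 gf 59.3 tcp [ 0.4747 -0.0015  0.0485]
(np.float64(0.0), np.float64(0.0))
```

View pics/v3.png

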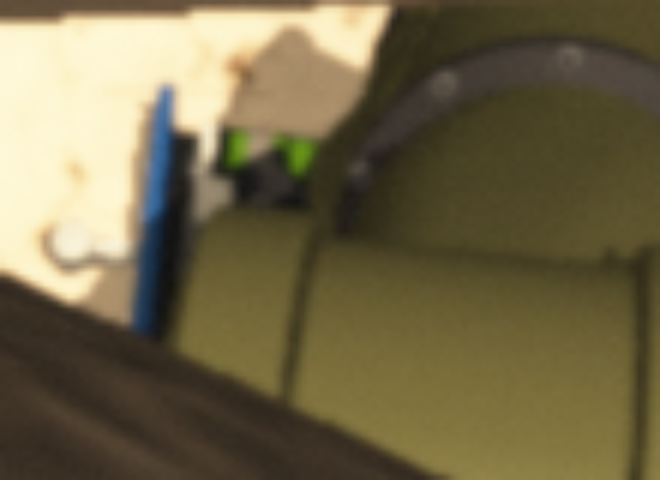

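The fingers hold the knob at 32 mm opening. The front half of the vial is visible, with the bubble at about full-frame (333.7,194.7); the rear half is behind the wrist. I'll press the knob, wait and read the bubble.

```bash
python3 - <<'E'
from h import *
s=get_state();p0=s["tcp_pos"].copy();p0[0]=.4729+.0005
for dz in(.0025,.005,.006,.007,.008):
    p=p0+[0,0,-dz]+.0013*F*min(dz/.005,1)
    ctrl.movel(p,max_speed=.03);s=st(dz)
    if s["contact_force"][2]>16: break
ctrl.pause(1.5)
st("held")
im,d=vision.grab_frame("top");cv2.imwrite("pics/top_press.png",im)
cv2.imwrite("pics/v4.png",cv2.resize(im[180:220,310:370],None,fx=12,fy=12,interpolation=cv2.INTER_CUBIC))
for o in(-.003,.0,.003,.006,.009):
    s,p=profile(im,VC+o*CY,w=.001);print(o,[(round(s[i]*1000),*p[i].round().astype(int)) for i in range(10,100,4)])
E
```

```text
0.0025 14.71 F [3.6 0.1 8.7] T [-0.14 -0.62 -0.16] w 0.0321 gf 59.8 tcp [ 0.4747 -0.001   0.0466]
0.005 14.96 F [ 2.1 -0.9 14.5] T [-0.41 -0.06 -0.13] w 0.0323 gf 60.3 tcp [ 0.4748 -0.0006  0.0446]
0.006 15.21 F [ 3.4 -0.3 14.3] T [-0.15 -0.41 -0.12] w 0.0324 gf 60.4 tcp [ 4.75e-01 -4.00e-04  4.37e-02]
0.007 15.46 F [ 1.  -1.  22.8] T [0.05 0.11 0.05] w 0.0326 gf 61.4 tcp [ 4.75e-01 -4.00e-04  4.34e-02]
held 16.96 F [ 0.6 -0.8 22.3] T [0.12 0.11 0.08] w 0.0323 gf 61.4 tcp [ 4.75e-01 -4.00e-04  4.34e-02]
-0.003 [(-44, np.int64(56), np.int64(76), np.int64(80)), (-41, np.int64(26), np.int64(64), np.int64(52)), (-39, np.int64(19), np.int64(93), np.int64(65)), (-36, np.int64(19), np.int64(117), np.int64(81)), (-34, np.int64(21), np.int64(113), np.int64(80)), (-31, np.int64(25), np.int64(95), np.int64(71)), (-29, np.int64(30), np.int64(77), np.int64(62)), (-26, np.int64(37), np.int64(65), np.int64(59)), (-24, np.int64(43), np.int64(58), np.int64(59)), (-21, np.int64(45), np.int64(53), np.int64(59)), (-19, np.int64(42), np.int64(49), np.int64(54)), (-16, np.int64(39), np.int64(43), np.int64
[... 2521 characters left out ...]
1, np.int64(23), np.int64(119), np.int64(88)), (1, np.int64(25), np.int64(86), np.int64(69)), (4, np.int64(26), np.int64(59), np.int64(57)), (6, np.int64(27), np.int64(50), np.int64(54)), (9, np.int64(27), np.int64(47), np.int64(52)), (11, np.int64(27), np.int64(45), np.int64(51))]Traceback (most recent call last):
  File "<stdin>", line 12, in <module>
  File "h.py", line 29, in profile
    uv=np.array([proj("top",c+x*CX+o*CY) for x in s],np.float32)
                 ~~~~^^^^^^^^^^^^^^^^^^^
  File "h.py", line 13, in proj
    c=vision.camera_info(cam);p=np.array(c["mtx"])@(np.array(c["R"])@np.array(X)+np.array(c["t"]));return p[:2]/p[2]
ValueError: time passes only in moves, steps and waits
```

View pics/v4.png

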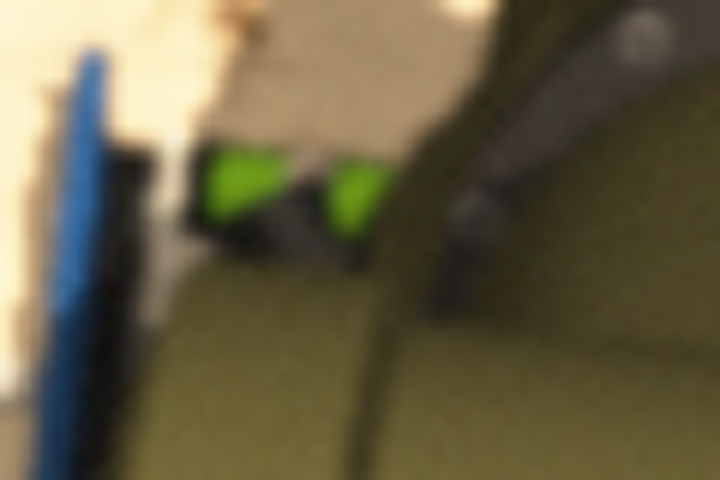

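```bash
sed -i 's/^def ray/import functools\nCI=functools.lru_cache(vision.camera_info)\ndef ray/; s/c=vision.camera_info(cam)/c=CI(cam)/' h.py
python3 - <<'E'
from h import *
im=cv2.imread("pics/top_press.png");im1=cv2.imread("pics/top1.png")
for o in(.004,.006,.008,.01):
    s,p=profile(im,VC+o*CY,w=.001);_,p1=profile(im1,VC+o*CY,w=.001)
    print(o,"; ".join("%d %s/%s"%(s[i]*1000,p[i].round().astype(int).tolist(),p1[i].round().astype(int).tolist()) for i in range(10,84,3)))
E
```

```text
0.004 -43 [51, 71, 73]/[40, 90, 76]; -41 [31, 69, 59]/[31, 131, 98]; -40 [23, 89, 66]/[35, 191, 142]; -38 [23, 122, 87]/[48, 227, 183]; -36 [23, 142, 101]/[70, 244, 210]; -34 [24, 153, 109]/[100, 247, 229]; -32 [24, 153, 109]/[147, 247, 240]; -30 [25, 152, 109]/[186, 247, 248]; -28 [25, 149, 108]/[216, 246, 252]; -26 [30, 145, 106]/[222, 246, 253]; -25 [38, 136, 104]/[219, 246, 253]; -23 [50, 121, 102]/[206, 246, 252]; -21 [58, 103, 99]/[171, 246, 246]; -19 [61, 85, 92]/[130, 246, 236]; -17 [54, 68, 77]/[85, 246, 220]; -15 [47, 61, 67]/[59, 240, 200]; -13 [42, 63, 63]/[43, 232, 181]; -11 [39, 82, 72]/[41, 222, 169]; -10 [34, 105, 83]/[42, 229, 178]; -8 [27, 130, 95]/[46, 243, 199]; -6 [24, 142, 102]/[46, 246, 206]; -4 [23, 144, 103]/[46, 248, 208]; -2 [23, 138, 99]/[45, 247, 208]; 0 [24, 117, 86]/[47, 248, 210]; 1 [25, 93, 73]/[47, 248, 210]
0.006 -43 [52, 69, 73]/[40, 89, 75]; -41 [32, 67, 59]/[35, 138, 105]; -40 [22, 83, 62]/[39, 196, 149]; -38 [22, 114, 82]/[51, 232, 189]; -36 [24, 134, 96]/[72, 245, 213]; -34 [25, 146, 105]/[101, 247, 229]; -32 [27, 148, 106]/[148, 247, 240]; -30
[... 1646 characters left out ...]
 -34 [48, 121, 105]/[103, 235, 216]; -32 [48, 125, 110]/[141, 235, 232]; -30 [50, 129, 113]/[173, 235, 240]; -28 [52, 130, 114]/[195, 235, 246]; -26 [51, 128, 113]/[198, 233, 247]; -25 [57, 126, 117]/[190, 230, 244]; -23 [67, 126, 124]/[175, 226, 239]; -21 [82, 126, 136]/[147, 225, 230]; -19 [92, 126, 143]/[116, 225, 216]; -17 [98, 125, 146]/[83, 226, 198]; -15 [93, 118, 139]/[71, 215, 182]; -13 [85, 111, 129]/[64, 203, 168]; -11 [74, 106, 118]/[61, 188, 155]; -10 [61, 107, 108]/[65, 205, 170]; -8 [50, 110, 102]/[70, 219, 183]; -6 [44, 115, 101]/[72, 225, 189]; -4 [47, 119, 105]/[73, 224, 190]; -2 [50, 122, 108]/[72, 221, 189]; 0 [50, 117, 106]/[71, 217, 185]; 1 [51, 109, 103]/[71, 218, 186]
```

The bubble has settled at about −16.5 mm, so the knob needs roughly 0.9 rad. I'll turn 40° clockwise, then read again.

```bash
cat >> h.py <<'E'
K=np.array([.4767,-.0036,0])
def turn(a0,a1,zg,step=8,tilt=15):
    for az in np.linspace(a0,a1,max(1,int(np.ceil(abs(a1-a0)/step)))+1)[1:]:
        p,q=pose(K+[0,0,zg],az,tilt);ctrl.movel(p,q,max_speed=.03)
        s=st(round(az,1))
        if np.linalg.norm(s["contact_force"])>45: print("HIGH");break
def yaw():
    w,x,y,z=get_state()["eef_rot"];R=Ro.from_quat([x,y,z,w]).as_matrix();return np.degrees(np.arctan2(R[1,1],R[0,1]))-90
E
python3 - <<'E'
from h import *
zg=.0485-.007+.0187*np.cos(np.radians(15));print(zg,yaw())
turn(300,260,zg)
ctrl.pause(1.5);st("wait");print(yaw())
im,d=vision.grab_frame("top");cv2.imwrite("pics/top_t1.png",im)
cv2.imwrite("pics/v5.png",cv2.resize(im[180:220,310:370],None,fx=12,fy=12,interpolation=cv2.INTER_CUBIC))
for o in(.0,.004,.008):
    s,p=profile(im,VC+o*CY,w=.001)
    print(o,"; ".join("%d %s"%(s[i]*1000,p[i].round().astype(int).tolist()) for i in range(30,130,3)))
E
```

```text
0.05956281295160558 -60.0176642239911
292.0 17.3 F [ 1.  -0.2 21.8] T [ 0.18  0.18 -0.07] w 0.0326 gf 61.4 tcp [0.476  0.0009 0.0434]
284.0 17.59 F [ 0.7  0.6 21.6] T [ 0.25  0.01 -0.16] w 0.0325 gf 61.3 tcp [0.4769 0.0012 0.0434]
276.0 17.88 F [ 3.  -0.6 20.5] T [ 0.42 -0.12 -0.18] w 0.0327 gf 61.0 tcp [0.4778 0.0013 0.0434]
268.0 18.18 F [ 3.3 -0.2 19.9] T [ 0.47 -0.33 -0.16] w 0.0322 gf 61.0 tcp [0.4788 0.0013 0.0434]
260.0 18.47 F [ 3.3  0.5 18.6] T [ 0.51 -0.55 -0.27] w 0.0324 gf 61.0 tcp [0.4798 0.0012 0.0434]
wait 19.97 F [ 2.2  0.3 18.9] T [ 0.49 -0.5  -0.22] w 0.0324 gf 61.0 tcp [0.4798 0.0012 0.0434]
-100.03592949568468
0.0 -31 [44, 246, 203]; -29 [44, 246, 203]; -27 [43, 246, 204]; -25 [44, 246, 205]; -23 [44, 246, 205]; -21 [45, 246, 205]; -20 [44, 246, 204]; -18 [46, 243, 199]; -16 [51, 238, 195]; -14 [74, 229, 192]; -12 [111, 224, 207]; -10 [158, 225, 231]; -8 [194, 236, 245]; -6 [213, 241, 251]; -5 [218, 242, 252]; -3 [203, 237, 248]; -1 [176, 225, 236]; 0 [135, 206, 211]; 2 [86, 180, 165]; 4 [46, 156, 125]; 6 [27, 134, 98]; 8 [21, 109, 78]; 9 [20, 84, 61]; 11 [21, 62,
[... 793 characters left out ...]
28 [26, 133, 97]; 30 [26, 147, 107]
0.008 -31 [73, 230, 195]; -29 [73, 230, 194]; -27 [72, 229, 192]; -25 [70, 228, 190]; -23 [69, 227, 190]; -21 [67, 223, 187]; -20 [65, 219, 185]; -18 [67, 217, 185]; -16 [73, 212, 183]; -14 [83, 204, 181]; -12 [117, 199, 199]; -10 [151, 205, 219]; -8 [184, 223, 240]; -6 [192, 228, 244]; -5 [194, 230, 245]; -3 [190, 230, 244]; -1 [171, 227, 237]; 0 [143, 221, 222]; 2 [103, 211, 194]; 4 [75, 192, 165]; 6 [53, 170, 139]; 8 [47, 145, 119]; 9 [43, 128, 107]; 11 [42, 116, 99]; 13 [42, 122, 103]; 15 [40, 125, 103]; 17 [37, 128, 103]; 19 [35, 127, 101]; 21 [36, 127, 101]; 23 [38, 128, 103]; 24 [39, 130, 104]; 26 [42, 132, 107]; 28 [45, 134, 111]; 30 [50, 140, 119]
```

View pics/v5.png

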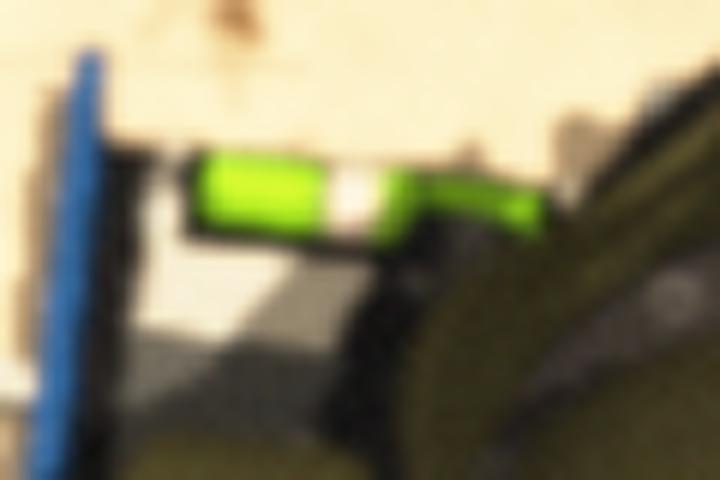

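The bubble is now fully visible at about −5.4 mm, next to the left mark, and it moved as predicted. I'll turn a further 16.5°.

```bash
python3 - <<'E'
from h import *
zg=.0595-.0005
turn(260,243.5,zg,step=6)
ctrl.pause(1.6);st("wait");print(yaw())
im,d=vision.grab_frame("top");cv2.imwrite("pics/top_t2.png",im)
cv2.imwrite("pics/v6.png",cv2.resize(im[180:220,310:370],None,fx=12,fy=12,interpolation=cv2.INTER_CUBIC))
for o in(.0,.004):
    s,p=profile(im,VC+o*CY,w=.001)
    print(o,"; ".join("%d %s"%(s[i]*1000,p[i].round().astype(int).tolist()) for i in range(48,112,2)))
E
```

```text
254.5 20.27 F [ 3.3 -0.2 22.9] T [ 0.68 -0.41 -0.19] w 0.0326 gf 61.7 tcp [0.4806 0.0011 0.0433]
249.0 20.52 F [ 3.3 -0.5 23.3] T [ 0.54 -0.64 -0.22] w 0.0323 gf 61.5 tcp [0.4812 0.0009 0.0433]
243.5 20.77 F [ 3.1 -0.8 22.3] T [ 0.56 -0.8  -0.24] w 0.0325 gf 61.5 tcp [0.4819 0.0006 0.0433]
wait 22.37 F [ 2.3  0.4 22.8] T [ 0.61 -0.68 -0.21] w 0.0327 gf 61.5 tcp [0.4819 0.0006 0.0433]
-116.54818221554132
0.0 -20 [45, 246, 204]; -18 [45, 244, 200]; -17 [44, 241, 195]; -16 [43, 237, 189]; -15 [41, 231, 181]; -13 [40, 224, 172]; -12 [46, 228, 178]; -11 [53, 232, 186]; -10 [69, 236, 199]; -8 [92, 241, 215]; -7 [117, 244, 230]; -6 [148, 244, 239]; -5 [178, 245, 247]; -3 [195, 245, 249]; -2 [212, 245, 252]; -1 [219, 245, 252]; 0 [220, 246, 253]; 1 [218, 246, 253]; 2 [206, 246, 251]; 3 [194, 245, 250]; 4 [162, 243, 241]; 6 [130, 241, 231]; 7 [100, 235, 213]; 8 [72, 227, 190]; 9 [52, 221, 173]; 11 [45, 218, 167]; 12 [38, 217, 162]; 13 [40, 227, 176]; 15 [41, 238, 190]; 16 [42, 242, 196]; 17 [41, 244, 199]; 18 [41, 245, 201]
0.004 -20 [47, 244, 202]; -18 [46, 242, 199]; -17 [45, 241, 195]; -16 [44, 237, 189]; -15 [45, 231, 183]; -13 [45, 228, 178]; -12 [48, 228, 180]; -11 [52, 228, 183]; -10 [70, 234, 197]; -8 [88, 239, 213]; -7 [114, 242, 226]; -6 [144, 243, 236]; -5 [171, 243, 244]; -3 [191, 243, 248]; -2 [211, 243, 251]; -1 [214, 243, 251]; 0 [217, 243, 252]; 1 [211, 243, 251]; 2 [200, 243, 249]; 3 [184, 242, 246]; 4 [155, 240, 238]; 6 [126, 239, 229]; 7 [98, 234, 210]; 8 [71, 228, 191]; 9 [56, 223, 177]; 11 [47, 217, 167]; 12 [42, 217, 164]; 13 [43, 227, 177]; 15 [44, 237, 188]; 16 [44, 239, 192]; 17 [44, 242, 196]; 18 [44, 242, 197]
```

View pics/v6.png

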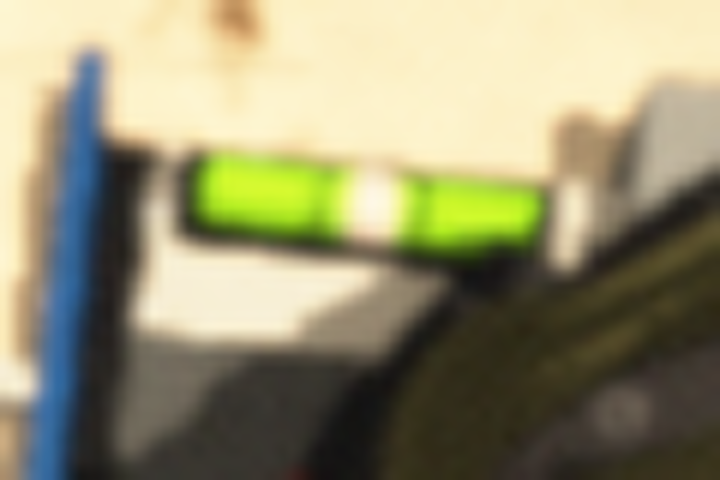

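The bubble is at crop x≈373, between the marks at about 325 and 422. That is centred to within about 0.5 mm, with the knob held at its seat under 22 N. Handing in.

```bash
python3 -c "
from h import *
print(ticket.close_job())"
```

```text
the job is handed in; nothing more can be done
None
```

I've handed in the job (no verdict came back): the tray is out to its stop, and the gripper is still holding the knob down with about 22 N and the bubble within about 0.5 mm of centre; I never steered near the bell, cup or spice jar, but didn't look at them again at the end.

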